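# Shut and lock a lamp-bay panel

## Robot

A 6-joint arm with a two-finger parallel gripper is mounted at the origin on the work surface. World frame = base frame: x ahead of the robot, y to its left, z up, the work surface at z = 0. Lengths are in m, angles in rad, forces in N, time in s.
With the tool pointing down it reaches from about 0.375 to 0.9 m from the base axis. Payload 3.1 kg.
Tool frame: the origin (TCP) lies at the very end of the fingers, on their centre line; the grasp point (between the pads) lies 19 mm behind it; z points along the fingers, y is the line along which they close (so a half turn about z gives the same grasp; the last joint's range is limited). The gripper opens to 87 mm and grips with 3 to 60 N. Pads are 19 mm wide; open, the fingers measure 117 mm over their backs; the gripper's body (75 mm by 190 mm) begins 51 mm behind the grasp point.
Start: joints at [-1.369, 0.527, 1.433, -0, 1.181, -0.178], TCP at [0.232, -0.58, 0.223] pointing down, gripper open.
Joint ranges: [-3.08, 3.08], [-0.75, 2.2], [0.22, 2.44], [-1.43, 4.57], [0, 2.65], [-2.85, 2.85]. Speed limits (rad/s): [2.79, 2.79, 3.14, 3.14, 3.14, 3.14].

## Interface

Orientations are given as a unit quaternion [x, y, z, w].
In Python, from plant import readout, cams, r gives the robot as it stands.
- The arm moves only by the shell command python3 -m handwheel 'ROWS' [OPENING]. ROWS is JSON, one flat list of numbers, 4 for each row, row after row: the shift along the tool's x, y, z in cm, then the turn about the tool's z in rad. A call has 1 to 8 rows; each row is the pose to reach, as a shift and turn from the pose commanded when the call began, along the tool's axes at that moment; what a row does not reach only later rows make up. A row lasts 1/8 s, in which the tool goes at most 62.5 mm and 10.7 degrees, less where a joint would pass 70% of its speed; a pose out of reach is approached as far as the arm can. A call with a gripper value outside its range is refused whole. OPENING is the opening in per cent of the stroke, from 0 (shut) to 100 (fully open), set as the call begins (- or left out, the last holds). The fingers move at their own pace and stop on an object; the grip force is fixed at half the most. Time passes only in rows, so rows that repeat a pose let the fingers close. It gives the time, the measured TCP pose, the force, the opening and the grip force at its end, in the units of the state.
- readout.get_obs(): the state, without advancing time (a new reading comes with each control period).
- cams.snapshot(name): name is "scene" or "top"; returns a dict with "image" (400x640x3 uint8, red, green, blue), "camera_matrix" (3x3 intrinsics, pixels), "dist_coeffs" ([k1, k2, p1, p2, k3] as OpenCV has them; the pictures are not rectified), "cam_to_world" (4x4, takes a point from camera to world coordinates). Camera axes: x right, y down, z forward; pixel columns grow to the right and rows downward; lengths in m; the calibration is good to about 2 mm. A picture is of the moment at which its call begins. There is no depth.
- r.close_job(): hands the job in; it is judged then, once.
The state is a dict: "time_s": time; "joint_pos": joint angles; "joint_velocities": joint speeds; "joint_efforts": joint torques, N m; "ee_pos": TCP position; "ee_rot": TCP orientation; "ft_force": force on the tool from outside, world axes, zero at the start; "moment": the same for the moment, N m; "grip_width": finger opening in m; "gripper_force": force on a finger pad.
Only numpy, scipy, OpenCV 4.12 (cv2) and the standard library are available. Lean on these libraries where they do the work, as an engineer would, in place of code of your own. Each camera call takes 0.05 s, during which the arm holds its last target. There are 200 camera calls.

## Task

The lamp bay of the microscope's light source has been left open. With a fingertip push the hinged grey panel down until it is fully shut, and only then set the fingertip in the slot of the orange quarter-turn fastener and turn it clockwise (seen from above) to its stop so that the panel is locked. Nothing needs to be gripped or lifted; leave the bottle, the slide box and the lens jar where they stand, and finish with the hand clear of everything.

Things in the scene. Friction and masses are not known exactly. Their poses are not given: they have to be found in the camera images.
- unit: White light-source unit, fixed: 260 (x) x 280 (y) x 100 mm high at the rim of its open bay. Origin: centre of underside, z up, front looks along its -x. Rear deck (x +70 to +130 mm) 106 mm high with black vents. Panel hinge line parallel to y at x = +70, z = +100 mm. Shut, the grey panel (196 x 280 x 8 mm) covers the bay, upper face at z = 108 mm.
- panel (a joint): Opening angle of the grey panel (rad): 0 fully shut (level, at a hard stop), growing as its front edge rises; it starts between about 0.3 and 0.6. A stiff hinge keeps it where it is left; pushing it down by its front part takes about 2 to 4 N. The panel reaches 198 mm forward of the hinge.
- dial (a joint): Angle of the quarter-turn fastener (rad): 0 open, 1.57 locked (hard stop), growing clockwise seen from above; starts between 0 and 0.3. Slot along the unit's y at 0, along its x at 1.57. Friction 0.12 N m (5 N at 25 mm); stays where left. Its steel tongue under the panel swings below a keeper on the bay's front wall; turned before the panel is shut it strikes the keeper.
- dial_center (a point): On the fastener's axis, level with its top, 15 mm above the panel face. Panel shut: unit frame x = -75, y = 0, z = +123 mm. Disc 92 mm across inside a fixed aluminium collar (108 mm outside, same height). Two orange half-moons 13 mm high leave between them a straight slot 44 mm wide, 92 mm long, across the middle; its black floor is 13 mm below this point.
- slot_end (a point): Point on the floor of the slot, 25 mm from the axis towards the slot end that bears the white pointer; turns with the fastener. The pointer aims at the red mark (unit's +y side) when open and at the green mark (unit's +x side) when locked.
- push_left (a point): Point on the panel's plain upper face, 130 mm forward of the hinge and 95 mm to the unit's +y side of the fastener's middle; moves with the panel.
- push_right (a point): The same on the unit's -y side.
- oil_bottle: Amber immersion-oil bottle, loose, 36 mm across, 75 mm high, near the unit; leave alone. Origin: centre of its underside.
- slide_box: Blue box with white lid for slides, loose, 87 x 62 x 36 mm high, near the unit; leave alone. Origin: centre of its underside.
- lens_can: Clear jar with black cap for an objective lens, loose, 44 mm across, 60 mm high, near the unit; leave alone. Origin: centre of its underside.

How it is judged:
By the outcome, as a careful person would: the job done as asked, in the order asked, and still so for the second after the job is handed in, with the robot touching nothing.
It also fails if it takes over 53 s, if anything falls off the work surface, if the arm or the gripper's body presses on something with over 40 N, if the wrist force passes 120 N, or if a joint passes its speed limit or range.

## Working session

There is one attempt and no reset: what is moved stays moved. The work goes in short steps, Python scripts to look and compute and a shell command to move; the robot and the scene stay as the last step left them, time stands still between calls to the robot, and variables do not carry over. Pictures are saved under pics/ and viewed, at most 10 in all, crops included, and the job is handed in when it is done.

```bash
mkdir -p pics; ls
python3 - <<'E'
from plant import readout,cams,r
import cv2,numpy as np
for n in("scene","top"):
    s=cams.snapshot(n);cv2.imwrite(f"pics/{n}0.png",s["image"][:,:,::-1]);np.savez(f"{n}0.npz",**s)
    print(n,s["camera_matrix"].round(1).tolist(),s["dist_coeffs"],s["cam_to_world"].round(3).tolist())
o=readout.get_obs();print(o)
E
```

```text
pics
scene [[401.3, 0.0, 322.6], [0.0, 401.3, 199.0], [0.0, 0.0, 1.0]] [0.00229817 0.         0.         0.         0.        ] [[0.806, 0.476, -0.352, 0.877], [0.591, -0.636, 0.495, -0.414], [0.012, -0.608, -0.794, 0.833], [0.0, 0.0, 0.0, 1.0]]
top [[438.7, 0.0, 322.8], [0.0, 438.7, 202.6], [0.0, 0.0, 1.0]] [0.03932906 0.         0.         0.         0.        ] [[0.006, -0.998, 0.057, 0.466], [-1.0, -0.005, 0.01, 0.032], [-0.01, -0.057, -0.998, 1.132], [0.0, 0.0, 0.0, 1.0]]
{'time_s': 0.1, 'joint_pos': array([-1.36849379e+00,  5.28337747e-01,  1.43373451e+00, -2.21241393e-06,
        1.18141501e+00, -1.78507235e-01]), 'joint_velocities': array([-0.00235458, -0.00325415, -0.00138872, -0.00211899, -0.00155163,
       -0.00200028]), 'joint_efforts': array([ 1.99979222e-04, -4.40984058e+01, -1.77151269e+01,  6.34230673e-02,
        5.33920771e-02, -4.09780080e-05]), 'ee_pos': array([ 0.23218704, -0.57958099,  0.22170389]), 'ee_rot': array([ 9.81927168e-01,  1.89256807e-01, -1.22933919e-05, -9.47227765e-04]), 'ft_force': array([ 0.60405991, -0.70217388, -0.0038107 ]), 'moment': array([ 0.01931571, -0.03055347, -0.01262748]), 'gripper_force': 0.0, 'grip_width': 0.0867445912702341}
```

View pics/scene0.png

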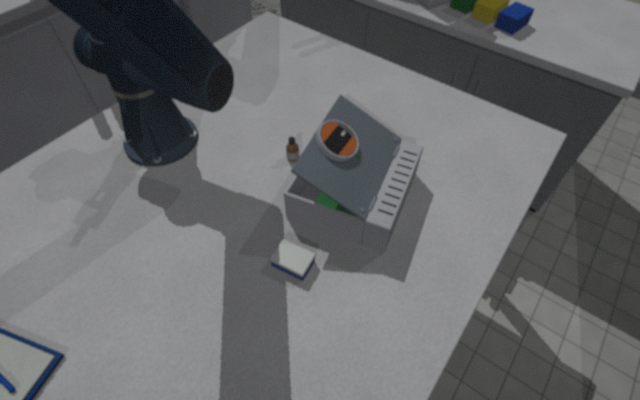

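View pics/top0.png

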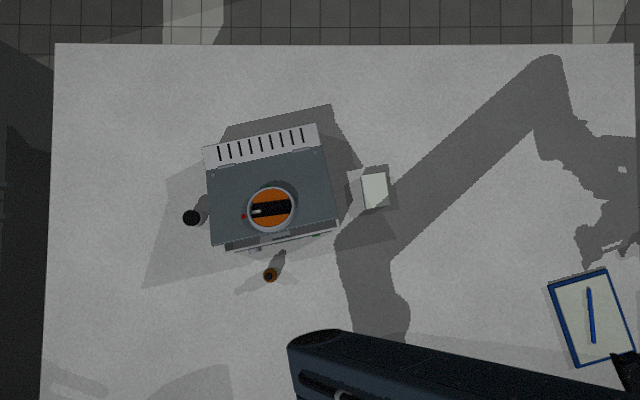

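The scene view shows the open unit with its panel raised, dial at about (338,140), the bottle at (292,150) and the box at (294,260). The top view has the rear deck running from (202,147) to (318,122), dial at (269,209), jar at (191,218), bottle at (270,275) and box at (375,190). I'll enlarge both next.

```bash
python3 - <<'E'
import cv2,numpy as np
a=cv2.imread("pics/top0.png")[95:295,170:410];b=cv2.imread("pics/scene0.png")[85:285,250:450]
a=cv2.resize(a,None,fx=3,fy=3,interpolation=cv2.INTER_CUBIC);a=cv2.convertScaleAbs(a,alpha=1.4)
cv2.imwrite("pics/topc.png",a)
E
cat > h.py <<'E'
import numpy as np,cv2
def ray(s,uv):
    p=cv2.undistortPoints(np.array([[uv]],float),s["camera_matrix"],s["dist_coeffs"])[0,0]
    T=s["cam_to_world"];return T[:3,3],T[:3,:3]@np.array([p[0],p[1],1])
def onz(s,uv,z):
    o,d=ray(s,uv);return o+d*(z-o[2])/d[2]
def tri(s1,u1,s2,u2):
    o1,d1=ray(s1,u1);o2,d2=ray(s2,u2)
    k=np.linalg.lstsq(np.c_[d1,-d2],o2-o1,rcond=None)[0]
    a,b=o1+k[0]*d1,o2+k[1]*d2;return (a+b)/2,np.linalg.norm(a-b)
def proj(s,P):
    T=np.linalg.inv(s["cam_to_world"]);return cv2.projectPoints(np.atleast_2d(np.array(P,float)),cv2.Rodrigues(T[:3,:3])[0],T[:3,3],s["camera_matrix"],s["dist_coeffs"])[0][:,0]
def orange(im):
    h=cv2.cvtColor(im,cv2.COLOR_RGB2HSV);return cv2.inRange(h,(5,150,90),(18,255,255))
E
```

```text
(no output)
```

View pics/topc.png

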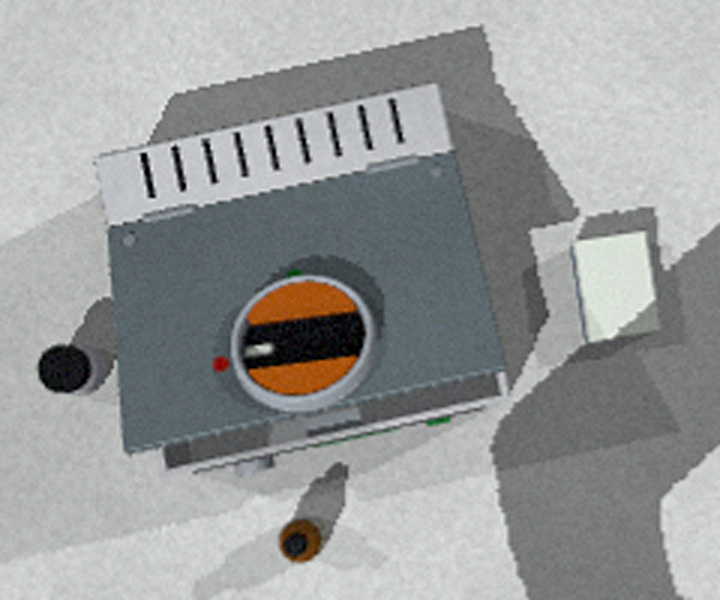

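Run:
```python
from h import *
t=dict(np.load("top0.npz"));s=dict(np.load("scene0.npz"))
c=lambda u,v:(170+(u+.5)/3-.5,95+(v+.5)/3-.5)
BL,BR,FL,FR=[onz(t,c(*p),.106) for p in((97,157),(437,84),(107,228),(455,152))]
print(BL,BR,FL,FR,"widths",np.linalg.norm(BL-BR),np.linalg.norm(FL-FR),np.linalg.norm(BL-FL))
ydir=(BL-BR)+(FL-FR);yaw=np.arctan2(-ydir[0],ydir[1]);print("yaw",yaw)
ux=np.array([np.cos(yaw),np.sin(yaw),0]);uy=np.array([-ux[1],ux[0],0])
mid=(BL+BR)/2;o=mid-.130*ux;o[2]=0
print("unit origin",o)
# panel: orange centroids (symmetric about dial centre) in both
def cen(S):
    m=orange(S["image"]);n,l,st,ce=cv2.connectedComponentsWithStats(m)
    i=[k for k in range(1,n) if st[k,4]>25];ii=sorted(i,key=lambda k:-st[k,4])[:2];print(st[ii])
    pts=np.argwhere(np.isin(l,ii))[:,::-1].astype(np.int32)
    e=cv2.minEnclosingCircle(pts)
    return np.array(cv2.fitEllipse(cv2.convexHull(pts))[0])
a,b=cen(t),cen(s);P,g=tri(t,a,s,b);print(a,b,P,g)
d=P-o-np.array([0,0,.1]);lx=d@ux-.07;lz=d[2];print("rel hinge",lx,lz,d@uy, "r",np.hypot(lx,lz))
# dial centre: 145 forward, 23 above hinge (panel coordinates)
print("angle",np.arctan2(lz,-lx)-np.arctan2(.023,.145))
print("axis top shut",o-.075*ux,"bottle",onz(t,c(298,542),.075),"jar",onz(t,c(64,369),.06),"box",onz(t,c(617,286),.036))
def U(x,y,z):return o+x*ux+y*uy+np.array([0,0,z])
print(proj(t,[U(-.13,.14,.1),U(-.13,-.14,.1)])*3-[170*3,95*3])
```

```text
[0.65470274 0.32867773 0.106     ] [0.71420075 0.06175859 0.106     ] [0.5986402 0.3197509 0.106    ] [0.66023766 0.04722877 0.106     ] widths 0.2734700063407643 0.27939677883079367 0.05676880045822578
yaw 0.2208224449215015
unit origin [0.55760845 0.16674398 0.        ]
[[252 189  36  14 317]
 [253 214  36  12 264]]
[[340 137  16  18 158]
 [322 123  16  18 154]]
[269.86938477 207.27790833] [338.287323   138.43341064] [0.51079655 0.15813414 0.17859769] 0.0023172182945297793
rel hinge -0.1175610289385671 0.07859768619401178 0.001852543341224778 r 0.14141496314091717
angle 0.4320085119066905
axis top shut [0.48442963 0.15031656 0.        ] bottle [0.35184934 0.17081681 0.075     ] jar [0.48893481 0.36510573 0.06      ] box [ 0.56124901 -0.08761355  0.036     ]
[[160.20842561 481.34889133]
 [510.73787174 404.53211188]]
```

```bash
python3 -m handwheel '[3,-3,-1,0.02, 7,-7,-2,0.05, 11,-11,-3,0.1, 15,-15,-3,0.16, 19,-19,-3,0.16, 23,-23,-3,0.16, 26,-25.5,-3,0.16, 26,-25.5,-3,0.16]' 0
```

```text
time_s: 1.1
ee_pos: [0.3792, -0.2441, 0.2523]
ee_rot: [0.994, 0.112, -0.0, -0.001]
ft_force: [-0.2, -0.3, 1.0]
grip_width: 0.015
gripper_force: 0.0
```

```bash
python3 -m handwheel '[3,-4,0,0, 6,-8,0,0, 9,-12,0,0, 12,-16,0,0, 15,-20,0,0, 18,-24,0,0, 20.5,-26.6,0,0, 20.5,-26.6,0,0]' 0
python3 - <<'E'
from plant import readout,cams
from h import *
import cv2
im=[]
for n in("top","scene"):
    s=cams.snapshot(n);im.append(s["image"][80:300,150:450,::-1])
o=readout.get_obs();print(o["ee_pos"],o["ee_rot"],o["ft_force"])
cv2.imwrite("pics/a1.png",cv2.resize(np.vstack(im),None,fx=1.35,fy=1.35))
E
```

```text
time_s: 2.1
ee_pos: [0.522, 0.0583, 0.2522]
ee_rot: [0.994, 0.111, 0.0, 0.0]
ft_force: [-0.2, -0.4, 0.5]
grip_width: 0.0004
gripper_force: 0.0
[0.52045925 0.05665512 0.2520835 ] [ 9.93915386e-01  1.10143848e-01 -6.73988993e-04  2.89893922e-04] [-0.25359109  0.16377736 -0.52159616]
```

View pics/a1.png

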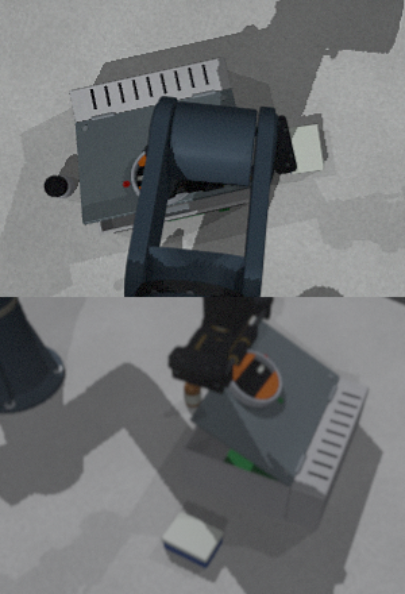

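The top crop shows the wrist over the panel's right side. The scene crop shows the closed fingers above the plain face, right of the dial, clear of the collar. I'll go down now.

```bash
python3 -m handwheel '[0,0,3,0, 0,0,6,0, 0,0,7.5,0, 0,0,8.5,0, 0,0,9,0, 0,0,9.5,0, 0,0,10,0, 0,0,10.5,0]'
```

```text
time_s: 3.2
ee_pos: [0.5207, 0.0577, 0.1475]
ee_rot: [0.994, 0.11, 0.0, 0.0]
ft_force: [-0.3, 0.3, 2.4]
grip_width: 0.0008
gripper_force: 1.0
```

```bash
python3 -m handwheel '[0,0,0.5,0, 0,0,1,0, 0,0,1.5,0, 0,0,2,0, 0,0,2.5,0, 0,0,3,0, 0,0,3.4,0, 0,0,3.7,0]'
```

```text
time_s: 4.2
ee_pos: [0.5205, 0.0576, 0.1102]
ee_rot: [0.994, 0.11, -0.0, -0.0]
ft_force: [-1.3, -1.0, 1.7]
grip_width: 0.0011
gripper_force: 1.0
```

```bash
python3 -m handwheel '[0,0,0.1,0, 0,0,0.2,0, 0,0,0.3,0, 0,0,0.4,0, 0,0,0.4,0]'
```

```text
time_s: 4.82
ee_pos: [0.5207, 0.0576, 0.1083]
ee_rot: [0.994, 0.11, 0.0, 0.0]
ft_force: [-4.5, -1.3, 14.4]
grip_width: 0.0004
gripper_force: 6.9
```

The panel has reached its hard stop: z is 0.108 and the force has risen to 14 N. I'll move clear and check the dial.

```bash
python3 -m handwheel '[0,0,-3,0, 0,0,-7,0, 0,4,-9,0, 0,9,-9,0, 0,14,-9,0, 0,18,-9,0, 0,20,-9,0, 0,20,-9,0]'
python3 - <<'E'
from plant import readout,cams
from h import *
S={}
for n in("top","scene"):
    s=S[n]=cams.snapshot(n);np.savez(n+"1.npz",**s)
t=S["top"];sc=S["scene"]
def halves(S):
    m=orange(S["image"]);n,l,st,ce=cv2.connectedComponentsWithStats(m)
    ii=sorted(range(1,n),key=lambda k:-st[k,4])[:2];print(st[ii].tolist())
    pts=np.argwhere(np.isin(l,ii))[:,::-1].astype(np.int32)
    return np.array(cv2.fitEllipse(cv2.convexHull(pts))[0]),ce[ii]
a,ca=halves(t);b,cb=halves(sc)
P,g=tri(t,a,sc,b);print("tri",P,g,"top z.123",onz(t,a,.123),"scene z.123",onz(sc,b,.123))
for S_,c in((t,ca),(sc,cb)):
    d=np.subtract(onz(S_,c[0],.123),onz(S_,c[1],.123));n=np.arctan2(d[1],d[0]);print("slot normal world (mod pi)",n%np.pi,"dial",(.221-n)%np.pi)
im=[cv2.resize(t["image"][110:270,180:380,::-1],None,fx=2.5,fy=2.5),cv2.resize(sc["image"][90:250,260:460,::-1],None,fx=2.5,fy=2.5)]
cv2.imwrite("pics/a2.png",cv2.resize(np.hstack(im),(800,320)))
E
```

```text
time_s: 5.82
ee_pos: [0.5648, -0.1383, 0.1964]
ee_rot: [0.994, 0.109, 0.0, -0.0]
ft_force: [0.3, 1.1, -0.7]
grip_width: 0.0005
gripper_force: 0.0
[[258, 199, 34, 12, 256], [260, 226, 34, 12, 254]]
[[311, 142, 17, 18, 148], [330, 149, 17, 18, 147]]
tri [0.48833139 0.15263341 0.11797977] 0.002173251302315712 top z.123 [0.48739149 0.15133553 0.123     ] scene z.123 [0.49183168 0.14942248 0.123     ]
slot normal world (mod pi) 0.12324128350273379 dial 0.09775871649726621
slot normal world (mod pi) 0.14924196657600852 dial 0.07175803342399156
```

View pics/a2.png

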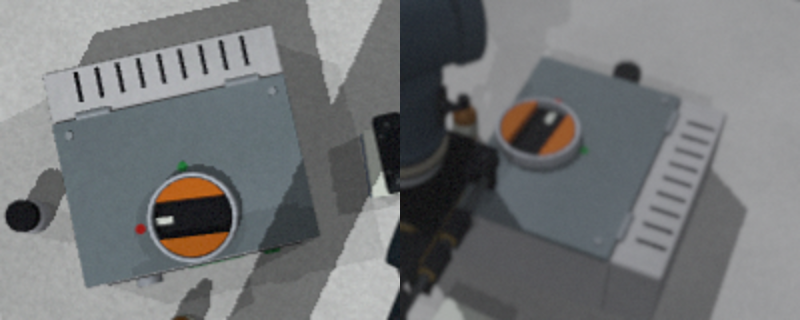

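The panel lies shut in both crops. The dial is centred at about (193,216) in the left crop with its pointer by the red mark at (140,229), and its angle is about 0.09. Next I go above the pointer end of the slot.

```bash
python3 -m handwheel '[0,-5,0,0, -0.2,-10,0,0, -0.4,-15,0,0, -0.6,-20,0,0, -0.8,-25,0,0, -1,-30,0,0, -1,-32.4,2,0, -1,-32.4,5,0]'; python3 -m handwheel '[0,0,1,0, 0,0,1.4,0, 0,0,1.4,0]'
```

```text
time_s: 6.92
ee_pos: [0.4824, 0.1801, 0.1471]
ee_rot: [0.994, 0.113, 0.001, -0.0]
ft_force: [-0.0, 0.3, -0.2]
grip_width: 0.0002
gripper_force: 0.0
time_s: 7.3
ee_pos: [0.4841, 0.1764, 0.133]
ee_rot: [0.994, 0.11, 0.0, -0.0]
ft_force: [0.3, 0.4, 0.3]
grip_width: 0.0008
gripper_force: 0.0
```

```bash
python3 -m handwheel '[0,0,0.5,0, 0,0,1,0, 0,0,1.5,0, 0,0,1.9,0, 0,0,1.9,0]'
```

```text
time_s: 7.92
ee_pos: [0.4835, 0.1763, 0.1131]
ee_rot: [0.994, 0.11, -0.0, 0.0]
ft_force: [-0.7, -0.6, 0.2]
grip_width: 0.0006
gripper_force: 0.0
```

```bash
python3 -m handwheel '[0.3,0.05,0,0, 0.55,0.1,0,0, 0.8,0.2,0,0, 1.0,0.3,0,0, 1.2,0.45,0,0, 1.4,0.6,0,0, 1.6,0.75,0,0, 1.75,0.95,0,0]'
```

```text
time_s: 8.93
ee_pos: [0.499, 0.1711, 0.1131]
ee_rot: [0.994, 0.11, -0.004, -0.0]
ft_force: [-6.6, 2.4, 5.1]
grip_width: 0.0004
gripper_force: 3.6
```

```bash
python3 -m handwheel '[0.15,0.2,0,0, 0.28,0.42,0,0, 0.37,0.65,0,0, 0.45,0.88,0,0, 0.5,1.12,0,0, 0.54,1.37,0,0, 0.54,1.6,0,0, 0.53,1.87,0,0]'
```

```text
time_s: 9.93
ee_pos: [0.5028, 0.1553, 0.1128]
ee_rot: [0.994, 0.11, -0.01, -0.002]
ft_force: [-15.0, 6.6, 11.8]
grip_width: 0.0003
gripper_force: 8.2
```

Run:
```python
from plant import readout,cams
from h import *
s=cams.snapshot("scene");o=readout.get_obs();print(o["ee_pos"],o["ee_rot"],o["ft_force"],o["moment"])
cv2.imwrite("pics/a3.png",cv2.resize(s["image"][90:220,260:430,::-1],None,fx=4,fy=4,interpolation=cv2.INTER_CUBIC))
```

```text
[0.5027219  0.15511176 0.11274944] [ 0.99392186  0.10964184 -0.00969808 -0.00198757] [-14.37463211   6.20181585  11.0259799 ] [ 1.00743757  2.52772812 -0.00632398]
```

View pics/a3.png

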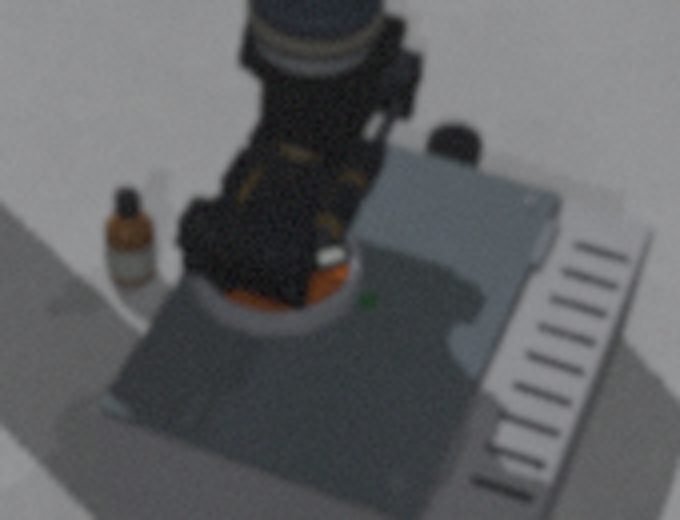

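The white pointer shows at crop (330,255), partway between red and green (368,300); working out the dial angle.

Run:
```python
from h import *
s=dict(np.load("scene1.npz"))
C=np.array([.490,.151])
for n,p,z in(("pointer",(330,255),.111),("green",(368,300),.108)):
    P=onz(s,(260+(p[0]+.5)/4-.5,90+(p[1]+.5)/4-.5),z)[:2]-C
    print(n,P,np.hypot(*P),"clockwise angle",.221+np.pi/2-np.arctan2(P[1],P[0]))
```

```text
pointer [0.02170869 0.02957146] 0.03668431291687505 clockwise angle 0.8542533548760299
green [0.06017815 0.01480775] 0.061973209796165316 clockwise angle 1.5505244246421483
```

```bash
python3 -m handwheel '[0.1,-0.7,0,0, 0.2,-1.3,0,0, 0.4,-1.0,0,0, 0.5,-0.7,0,0, 0.5,-0.4,0,0, 0.5,-0.1,0,0, 0.5,0.2,0,0, 0.5,0.2,0,0]'
```

```text
time_s: 10.98
ee_pos: [0.5123, 0.1538, 0.1129]
ee_rot: [0.994, 0.11, -0.006, -0.001]
ft_force: [-9.9, 4.1, 2.0]
grip_width: -0.0003
gripper_force: 4.3
```

```bash
python3 -m handwheel '[0,0.2,0,0, -0.05,0.4,0,0, -0.1,0.6,0,0, -0.2,0.8,0,0, -0.25,1.0,0,0, -0.3,1.2,0,0, -0.3,1.2,0,0]'
python3 - <<'E'
from plant import readout,cams
from h import *
s=cams.snapshot("scene");o=readout.get_obs();print(o["ee_pos"],o["ft_force"],o["moment"])
cv2.imwrite("pics/a4.png",cv2.resize(s["image"][90:220,260:430,::-1],None,fx=4,fy=4,interpolation=cv2.INTER_CUBIC))
E
```

```text
time_s: 11.85
ee_pos: [0.5098, 0.1439, 0.1125]
ee_rot: [0.994, 0.109, -0.008, -0.004]
ft_force: [-13.2, 13.0, 4.6]
grip_width: 0.0008
gripper_force: 7.4
[0.50979977 0.14386954 0.11247867] [-12.60293958  12.31639616   4.02080053] [ 2.05388072  2.2200565  -0.07021791]
```

View pics/a4.png

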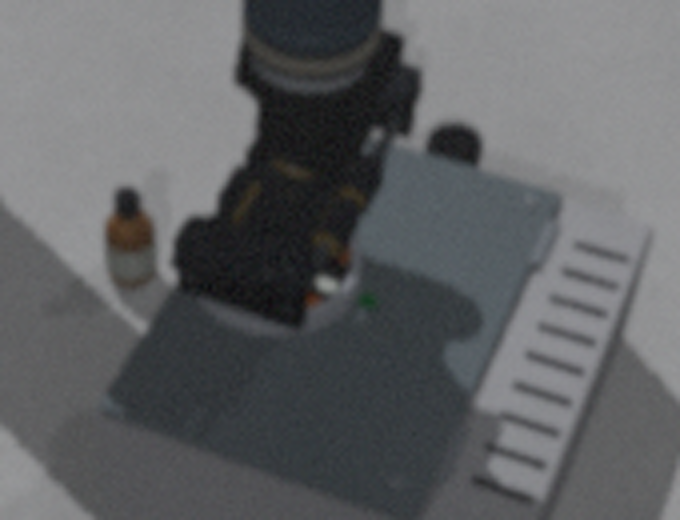

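Run:
```python
from h import *
s=dict(np.load("scene1.npz"))
C=np.array([.490,.151])
for n,p,z in(("pointer",(325,287),.111),("green",(368,300),.108)):
    P=onz(s,(260+(p[0]+.5)/4-.5,90+(p[1]+.5)/4-.5),z)[:2]-C
    print(n,P,np.hypot(*P),"clockwise angle",.221+np.pi/2-np.arctan2(P[1],P[0]))
```

```text
pointer [0.03456059 0.00553984] 0.03500177767130789 clockwise angle 1.632854982569254
green [0.06017815 0.01480775] 0.061973209796165316 clockwise angle 1.5505244246421483
```

The dial reads about 1.6, and the torque (about 0.3 N m) is well above its friction, so it is at the stop. I'll nudge once more, then back off the wall and lift out.

```bash
python3 -m handwheel '[0,0.2,0,0, 0,0.4,0,0, 0,0.4,0,0]'; python3 -m handwheel '[-0.4,-0.4,0,0, -0.8,-1.0,0,0, -0.8,-1.3,0,0, -0.8,-1.3,0,0]'
```

```text
time_s: 12.28
ee_pos: [0.5098, 0.1435, 0.1125]
ee_rot: [0.994, 0.107, -0.008, -0.007]
ft_force: [-13.3, 24.1, 5.4]
grip_width: 0.0005
gripper_force: 13.3
time_s: 12.78
ee_pos: [0.5089, 0.1473, 0.1139]
ee_rot: [0.994, 0.11, 0.001, 0.0]
ft_force: [0.7, -0.1, -0.6]
grip_width: 0.0002
gripper_force: 0.0
```

No motion with 24 N of push, so the dial is hard against its stop. The finger is now free of contact; lifting out and moving clear.

```bash
python3 -m handwheel '[0,0,-2,0, 0,0,-5,0, 0,0,-9,0, 0,5,-10,0, 0,10,-10,0, 0,16,-10,0, 0,22,-10,0, 0,27,-10,0]';python3 -m handwheel '[0,3,0,0, 0,5,0,0, 0,5,0,0]'
python3 - <<'E'
from plant import readout,cams
from h import *
t=cams.snapshot("top");sc=cams.snapshot("scene")
for S_ in(t,sc):
    m=orange(S_["image"]);n,l,st,ce=cv2.connectedComponentsWithStats(m)
    ii=sorted(range(1,n),key=lambda k:-st[k,4])[:2];print(st[ii].tolist())
    d=onz(S_,ce[ii[0]],.123)-onz(S_,ce[ii[1]],.123);print("dial",(.221-np.arctan2(d[1],d[0]))%np.pi)
print(readout.get_obs()["ft_force"])
cv2.imwrite("pics/a5.png",cv2.resize(np.hstack([t["image"][110:300,180:420,::-1],sc["image"][90:280,230:470,::-1]]),(800,317)))
E
```

```text
time_s: 13.78
ee_pos: [0.5675, -0.1193, 0.214]
ee_rot: [0.994, 0.109, 0.001, 0.001]
ft_force: [0.7, -0.4, 0.2]
grip_width: 0.0003
gripper_force: 0.0
time_s: 14.15
ee_pos: [0.5778, -0.1659, 0.2135]
ee_rot: [0.994, 0.109, 0.0, 0.0]
ft_force: [-0.1, 0.1, 0.1]
grip_width: 0.0005
gripper_force: 0.0
[[282, 200, 14, 33, 267], [256, 204, 14, 33, 265]]
dial 1.5734319503219243
[[320, 142, 26, 12, 159], [312, 155, 27, 12, 158]]
dial 1.6175415369759085
[0.02222508 0.10499341 0.81231099]
```

View pics/a5.png

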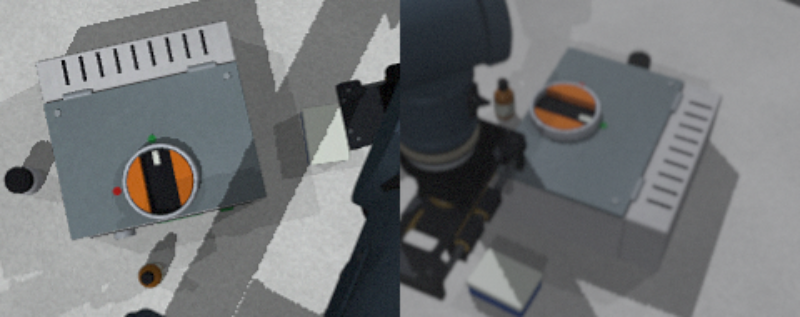

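The panel is shut, the pointer (156,157) is at the green mark (152,138), and the dial measures 1.57. The bottle, jar and box stand where they were, and the hand is clear.

```bash
python3 -c "
from plant import r
print(r.close_job())"
```

```text
the job is handed in; nothing more can be done
None
```

The grey panel is pushed fully shut, the fastener is turned clockwise to its locked stop (about 1.57 rad in the last images), the bottle, box and jar look undisturbed, the hand is clear, and the job is handed in at about 14 s.

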